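Snug the rattling tube block with a taper feeler blade

ROBOT

A 6-joint arm with a two-finger parallel gripper is mounted at the origin on the work surface. World frame = base frame: x ahead of the robot, y to its left, z up, the work surface at z = 0. Lengths are in m, angles in degrees, forces in N, time in s.
With the tool pointing down it reaches from about 0.25 to 0.725 m from the base axis. Payload 9.7 kg.
Tool frame: the origin (TCP) lies at the very end of the fingers, on their centre line; the grasp point (between the pads) lies 19 mm behind it (bot.grip_point_offset is the z of the grasp point in the tool frame, in m); z points along the fingers, x is the direction in which the jaws open and shut, and the axes are right-handed (so a half turn about z gives the same grasp; the last joint's range is limited). The gripper opens to 85 mm and grips with 20 to 120 N. Pads are 22 mm wide; open, the fingers measure 114 mm over their backs; the gripper's body (76 mm by 85 mm) begins 54 mm behind the grasp point. The pads swing forward as they close: fully open they stand 13 mm farther back than shut.
Start: joints at [66.807, 4.979, 10.078, 95.1, 0, 90], TCP at [0.217, 0.506, 0.231] pointing down, gripper open.
Joint ranges: [-179.16, 179.16], [-48.56, 103.87], [-65.8, 70.77], [-126.05, 130.52], [-82.76, 87.17], [-180, 180]. Speed limits (degrees/s): [127.2, 127.2, 147.25, 180, 180, 180].

INTERFACE

Orientations are given as [roll, pitch, yaw] about the fixed x, y, z axes, in that order (R = Rz(yaw) Ry(pitch) Rx(roll)).
In Python, from workcell import get_obs, viewer, job_done, bot gives the robot as it stands.
- The arm moves only by the shell command python3 -m handwheel 'ROWS' [FORCE]. ROWS is JSON, a list of rows, each a list of 5 numbers: the closure, from 0 (fully open) to 1 (shut), then the shift along the world's x, y, z in m, then the turn about the world's z in degrees. A call has 1 to 5 rows; each row is the pose to reach, as a shift and turn from the pose measured when the call began; what a row does not reach only later rows make up. A row lasts 1/10 s, in which the tool goes at most 50 mm and 8.59 degrees, less where a joint would pass 70% of its speed; a pose out of reach is approached as far as the arm can. A call with a gripper value outside its range is refused whole. The fingers move at their own pace and stop on an object; FORCE is the grip in N (left out, the last holds). Time passes only in rows, so rows that repeat a pose let the fingers close. It gives the time, the measured TCP pose, the force and the opening at its end, in the units of the state.
- get_obs(): the state, without advancing time (a new reading comes with each control period).
- viewer.camera(name): name is "scene" or "top" or "wrist"; returns a dict with "color" (384x512x3 uint8, blue, green, red), "K" (3x3 intrinsics, pixels), "dist_coeffs" ([k1, k2, p1, p2, k3] as OpenCV has them; the pictures are not rectified), "origin" and "orientation" of the camera in the world. Camera axes: x right, y down, z forward; pixel columns grow to the right and rows downward; lengths in m; the calibration is good to about 2 mm. A picture is of the moment at which its call begins. There is no depth.
- job_done(): hands the job in, once; it reports no verdict.
The state is a dict: "time": time; "q": joint angles; "qd": joint speeds; "joint_efforts": joint torques, N m; "ee_pos": TCP position; "tcp_rot": TCP orientation; "wrist_force": force on the tool from outside, world axes, zero at the start; "torque": the same for the moment, N m; "opening": finger opening in m.
Only numpy, scipy, OpenCV 4.12 (cv2) and the standard library are available. Lean on these libraries where they do the work, as an engineer would, in place of code of your own. Each camera call takes 0.05 s, during which the arm holds its last target.

TASK

The aluminium tube block sits loose in the well of the dry-block heater. Take the yellow-handled taper feeler blade out of its blue holder, slide it tip down into the gap between the well's front wall (the control panel's side) and the block, flat red side to the wall, and ease it down by feel, held all the way and not dropped, until it is pinched firmly between wall and block; never force it. Let go and leave it standing there upright, and leave the other things on the bench alone.

Things in the scene. Friction and masses are not known exactly. Their poses are not given: they have to be found in the camera images.
- blade: Taper feeler blade, 56 to 112 g, upright, tip down: steel wedge 24 mm wide (y), 75 mm long, under a yellow handle. Origin: on the flat face, mid width, at the handle's underside; z up. The flat face is the plane x = 0 and looks to -x; the face on the +x side slopes: 3 mm thick at the tip, growing 1 mm per 6 mm up to 15.5 mm at the handle. It starts with its axes as the holder's
- blade_tip (a point): centre of the blade's tip edge, 75 mm below the handle's underside, 1.5 mm from the flat face along the blade's x
- handle_mid (a point): centre of the yellow handle, 21 mm above its underside, 8 mm from the flat face along the blade's x; axes as the blade's. The handle is 20 mm (x) by 36 mm (y) by 42 mm high with a red patch on its -x side, the side of the flat face. Best gripped across its y sides (36 mm)
- holder: Fixed blue holder: block 53 mm (x) by 58 mm (y) by 80 mm high on a foot 90 by 90 by 3 mm. The blade hangs in its slot with the handle resting on the top. Origin: underside, right below the blade's origin at the start. The slot runs from x = -4.5 to +20.5 mm and is 28 mm wide in y
- heater: Fixed dry-block heater, white housing 200 mm (x) by 220 mm (y) by 85 mm high, origin at the centre of its underside, control panel on its -x side. Its open well spans x = -60 to +70 mm, y = -62 to +62 mm, floor 12 mm above the bench. It is harmed when the blade presses on it with more than 20 N
- gap_edge (a point): middle of the top edge of the well's front wall, 85 mm above the bench; x points level from the wall across the gap to the block, y along the gap, z up. The gap is 6.5 to 12.5 mm wide, parallel-sided, different each time and not measured. A downward push of 12 to 15 N with little sideways force pinches the blade well, its tip then 20 to 62 mm below the block's top
- dish_green: bystander: culture dish, blue-green, 93 mm across, 17 mm high, origin at underside centre
- dish_amber: bystander: culture dish, amber, 93 mm across, 17 mm high, origin at underside centre
- dish_tan: bystander: culture dish, tan, 93 mm across, 17 mm high, origin at underside centre
- bottle: bystander: bottle with blue cap, 70 mm across, 160 mm high, origin at underside centre
- matchbox: bystander: red box 55 by 36 by 16 mm, origin at underside centre
- beaker: bystander: glass beaker, 84 mm across, 100 mm high, origin at underside centre
- well_floor (a point): centre of the well's floor, below the aluminium tube block: block 105 mm (x) by 116 mm (y), top 81 mm above the bench, on springy pads: pushed to +x it gives by about 1 mm per 60 N, at most 4 mm. Tubes with black caps stand in its rear half, up to 36 mm above it, 55 mm and more behind the gap
Not all that is in view belongs to the job. What is meant by the blade is not green, and is the larger of those in its own colour.

How it is judged (in metres and radians):
On the way, in this order (a step that is already met when the one before it is completed fails the run):
1. the blade is out of its holder: its tip is more than 90 mm above the bench (height (world z) of blade_tip above 0.09 m), for 0.1 s.
2. the blade's tip is in the gap, more than 4 mm below the wall's edge (z of blade_tip in the frame of gap_edge below -0.004 m and x of blade_tip in the frame of gap_edge between -0.001 and 0.013 m and y of blade_tip in the frame of gap_edge between -0.055 and 0.055 m), for 0.05 s.
3. the held blade is eased down until pinched: it presses on the heater with more than 4 N while the fingers hold it (contact force between blade and heater above 4 N and contact force between blade and the fingers above 1 N and z of blade_tip in the frame of gap_edge below -0.02 m), for 0.1 s.
At the end, for the whole second after the job is handed in: The released blade rests upright (0.12 rad) in the gap, flat side to the front wall (its top within 5 mm of the wall's plane, parallel within 0.15 rad), tip at least 20 mm below the wall's edge, and still pinched: it presses on the heater with more than 6 N (contact force between blade and heater above 6 N and z of blade_tip in the frame of gap_edge below -0.02 m and x of blade_tip in the frame of gap_edge between -0.001 and 0.013 m and y of blade_tip in the frame of gap_edge between -0.055 and 0.055 m and angle between blade's own z axis and vertical below 0.12 rad and angle between the x axis of blade and the x axis of heater, either way round below 0.15 rad and linear speed of blade below 0.01 m/s and x of blade in the frame of gap_edge below 0.005 m); the robot touches nothing.
It fails at once if the blade is forced: it presses on the heater with more than 20 N (contact force between blade and heater above 20 N).
It fails at once if a bystander is moved by more than 20 mm (distance of any of dish_green, dish_amber, dish_tan, bottle, matchbox, beaker from where it was at the start of the episode above 0.02 m).
It also fails if it takes over 45 s, if anything falls off the work surface, if the arm or the gripper's body presses on something with over 40 N, if the wrist force passes 120 N, or if a joint passes its speed limit or range.

## Working session

There is one attempt and no reset: what is moved stays moved. The work goes in short steps, Python scripts to look and compute and a shell command to move; the robot and the scene stay as the last step left them, time stands still between calls to the robot, and variables do not carry over. Pictures are saved under pics/ and viewed, and the job is handed in when it is done.

```bash
mkdir -p pics; ls
python3 - <<'E'
from workcell import get_obs, viewer, bot
import cv2
o=get_obs();print(o)
for n in("scene","top","wrist"):
    c=viewer.camera(n);cv2.imwrite(f"pics/{n}0.png",c["color"]);print(n,c["K"],c["dist_coeffs"],c["origin"],c["orientation"])
E
```

```text
pics
{'time': 0.0, 'q': array([6.68061363e+01, 5.00898145e+00, 1.00357164e+01, 9.50986334e+01,
       1.76843011e-03, 9.00010809e+01]), 'qd': array([ 0.08148085,  0.0897274 ,  0.04083152, -0.09985184,  0.08563966,
       -0.02090286]), 'joint_efforts': array([ 2.38837119e-04, -5.20383918e+01,  4.64801002e+01,  1.64500420e-02,
       -7.55460292e-05, -9.87996202e-06]), 'ee_pos': array([0.21652019, 0.50535124, 0.23061469]), 'tcp_rot': array([-1.79998233e+02,  7.18985583e-02,  6.68050554e+01]), 'wrist_force': array([ 0.91789964, -0.38109713,  0.19334773]), 'torque': array([-0.02317877, -0.03984032,  0.05457824]), 'opening': 0.08521779816398382}
scene [[392.48191207   0.         255.90268356]
 [  0.         392.48191207 192.03900424]
 [  0.           0.           1.        ]] [-0.00298849  0.          0.          0.          0.        ] [1.44031796 0.29496272 0.78853094] [-127.25491875   -0.52524434  108.09061695]
top [[484.70025241   0.         255.36304085]
 [  0.         484.70025241 195.983386  ]
 [  0.           0.           1.        ]] [-0.06839103  0.          0.          0.          0.        ] [0.32582542 0.00659674 1.43896945] [-171.10712277    1.01004512  -88.61672323]
wrist [[281.40977961   0.         259.95288948]
 [  0.         281.40977961 191.89194669]
 [  0.           0.           1.        ]] [-0.05623957  0.          0.          0.          0.        ] [0.14264464 0.53711493 0.37483258] [1.61748278e+02 4.29609578e-02 6.68065620e+01]
```

View pics/scene0.png

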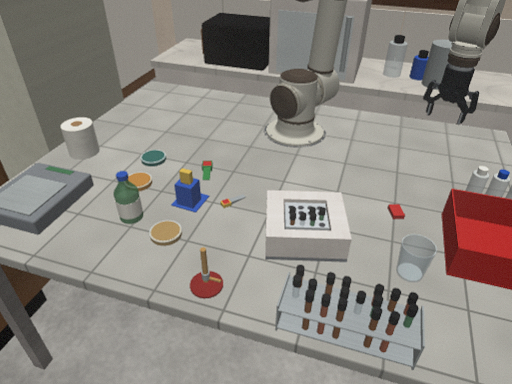

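View pics/top0.png

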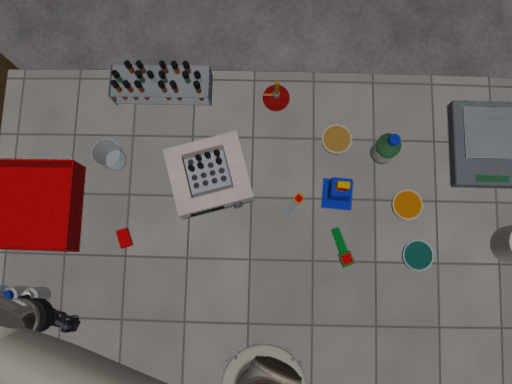

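View pics/wrist0.png

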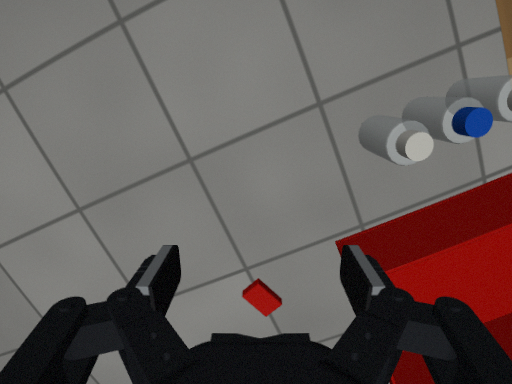

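The top view shows the heater at about (208,175) with its panel facing the robot, and the blue holder with the yellow handle at (339,193). There are decoy blades: a small one at (298,198) and a green one at (343,245). Next I'll zoom in.

```bash
cat > h.py <<'E'
import numpy as np, cv2
from scipy.spatial.transform import Rotation as R
from workcell import get_obs, viewer, bot
def cam(n,save=None):
    c=viewer.camera(n)
    if save: cv2.imwrite(f"pics/{save}.png",c["color"])
    return c
def Rm(c): return R.from_euler('xyz',c["orientation"],degrees=True).as_matrix()
def ray(c,uv):
    p=cv2.undistortPoints(np.array(uv,float).reshape(-1,1,2),c["K"],np.array(c["dist_coeffs"])).reshape(-1,2)
    return np.c_[p,np.ones(len(p))]@Rm(c).T
def onplane(c,uv,z):
    d=ray(c,uv);o=np.array(c["origin"]);return o+d*((z-o[2])/d[:,2])[:,None]
def proj(c,P):
    r=Rm(c).T;o=np.array(c["origin"])
    return cv2.projectPoints(np.array(P,float).reshape(-1,1,3),cv2.Rodrigues(r)[0],-r@o,c["K"],np.array(c["dist_coeffs"]))[0].reshape(-1,2)
def crop(c,x0,y0,x1,y1,k,name):
    cv2.imwrite(f"pics/{name}.png",cv2.resize(c["color"][y0:y1,x0:x1],None,fx=k,fy=k,interpolation=cv2.INTER_CUBIC))
E
python3 - <<'E'
from h import *
c=cam("top");crop(c,155,125,265,225,7,"t_heater");crop(c,310,165,370,225,9,"t_holder")
s=cam("scene");crop(s,160,160,220,220,9,"s_holder");crop(s,255,180,360,265,7,"s_heater")
E
```

```text
(no output)
```

View pics/t_heater.png

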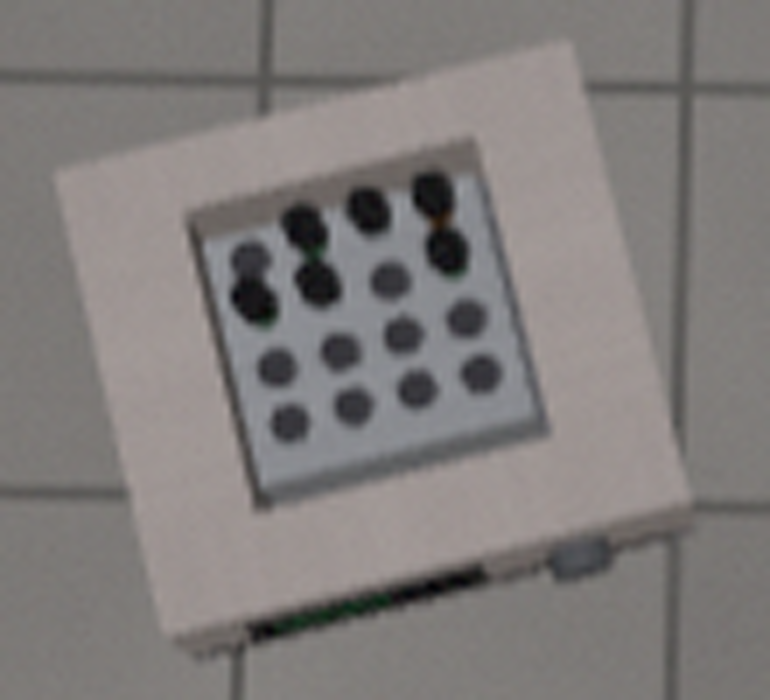

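View pics/t_holder.png

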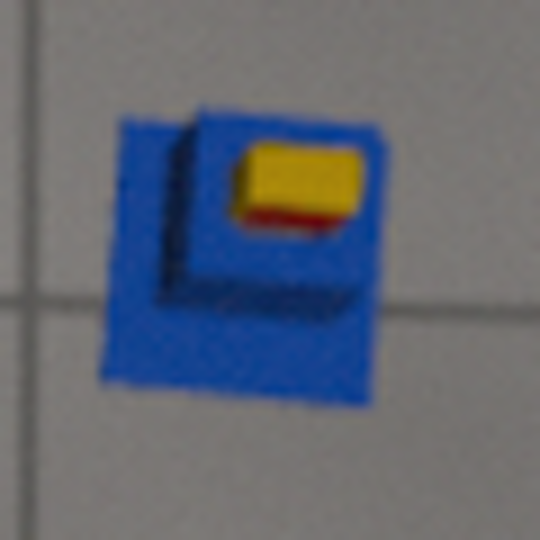

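View pics/s_holder.png

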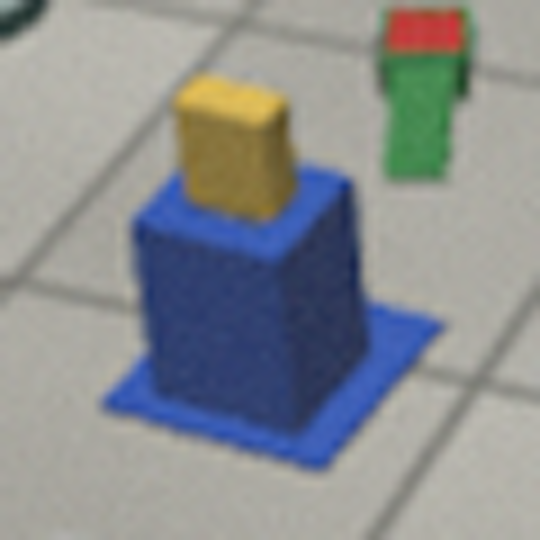

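View pics/s_heater.png

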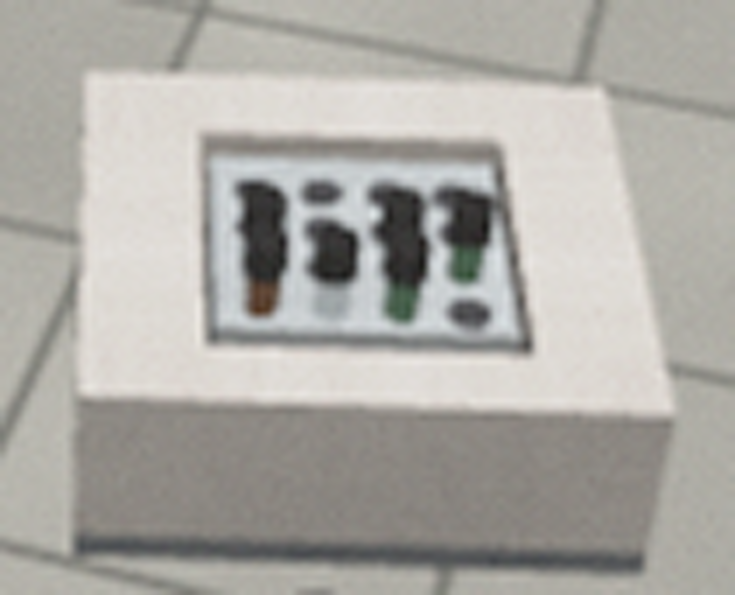

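Run:
```python
from h import *
c=cam("top");s=cam("scene")
f=lambda L,k,x,y:[((a+.5)/k-.5+x,(b+.5)/k-.5+y) for a,b in L]
def rep(t,P):
    print(t,np.round(P,4).tolist())
H=onplane(c,f([(57,172),(568,40),(690,500),(165,632)],7,155,125),.085);rep("heater top",H[:,:2]);print(H.mean(0))
W=onplane(c,f([(190,214),(474,140),(548,435),(258,508)],7,155,125),.085);rep("well",W[:,:2])
Hs=onplane(s,f([(87,72),(604,88),(672,413),(78,398)],7,255,180),.085);rep("heater sc",Hs[:,:2]);print(Hs.mean(0))
Ws=onplane(s,f([(203,135),(500,145),(531,350),(211,343)],7,255,180),.085);rep("well sc",Ws[:,:2])
for P in(H,W,Hs,Ws):
    for i in range(4):
        d=P[(i+1)%4]-P[i];print(i,np.linalg.norm(d).round(4),np.degrees(np.arctan2(d[1],d[0])).round(2))
# holder
F=onplane(c,f([(122,117),(100,382),(370,405)],9,310,165),.003);rep("foot",F)
T=onplane(c,f([(200,108),(385,128),(372,290),(187,275)],9,310,165),.08);rep("block",T);print(T.mean(0))
Y=onplane(c,f([(252,143),(362,150),(358,214),(246,206)],9,310,165),.122);rep("handle top",Y);print(Y.mean(0))
Ys=onplane(s,f([(178,98),(204,74),(289,98),(268,125)],9,160,160),.122);rep("handle sc",Ys);print(Ys.mean(0))
Fs=onplane(s,f([(105,405),(322,468),(443,325)],9,160,160),.003);rep("foot s",Fs)
for P in(F,T,Y,Ys,Fs):
    for i in range(len(P)):
        d=P[(i+1)%len(P)]-P[i];print(i,np.linalg.norm(d).round(4),np.degrees(np.arctan2(d[1],d[0])).round(2))
```

```text
heater top [[0.6683, 0.3067], [0.7283, 0.0971], [0.5369, 0.0419], [0.4785, 0.2523]]
[0.6030129  0.17448784 0.085     ]
well [[0.6515, 0.2505], [0.685, 0.1345], [0.5623, 0.1001], [0.5299, 0.2169]]
heater sc [[0.5381, 0.0419], [0.4782, 0.2529], [0.6684, 0.3056], [0.7306, 0.0965]]
[0.60383182 0.17422883 0.085     ]
well sc [[0.5642, 0.0999], [0.5312, 0.2178], [0.6511, 0.2507], [0.686, 0.1354]]
0 0.218 -74.03
1 0.1993 -163.9
2 0.2184 105.51
3 0.1975 15.97
0 0.1207 -73.92
1 0.1274 -164.32
2 0.1212 105.54
3 0.1262 15.46
0 0.2194 105.84
1 0.1974 15.48
2 0.2181 -73.45
3 0.2001 -164.15
0 0.1225 105.64
1 0.1244 15.33
2 0.1205 -73.19
3 0.1269 -163.76
foot [[0.6104, -0.1655, 0.003], [0.5208, -0.1584, 0.003], [0.515, -0.248, 0.003]]
block [[0.5986, -0.181, 0.08], [0.5934, -0.2397, 0.08], [0.5414, -0.2352, 0.08], [0.5449, -0.1769, 0.08]]
[ 0.56957566 -0.20817059  0.08      ]
handle top [[0.5796, -0.1911, 0.122], [0.5781, -0.2249, 0.122], [0.5582, -0.2236, 0.122], [0.5599, -0.1893, 0.122]]
[ 0.5689447  -0.20722456  0.122     ]
handle sc [[0.5774, -0.2234, 0.122], [0.5616, -0.2217, 0.122], [0.5654, -0.1883, 0.122], [0.5822, -0.1879, 0.122]]
[ 0.57165238 -0.2053025   0.122     ]
foot s [[0.6047, -0.2523, 0.003], [0.6116, -0.1655, 0.003], [0.5243, -0.1584, 0.003]]
0 0.09 175.48
1 0.0898 -93.7
2 0.1262 40.84
0 0.0589 -95.05
1 0.0522 175.08
2 0.0584 86.53
3 0.0539 -4.4
0 0.0338 -92.47
1 0.02 176.11
2 0.0344 87.08
3 0.0198 -5.49
0 0.0159 173.91
1 0.0336 83.41
2 0.0167 1.16
3 0.0358 -97.61
0 0.087 85.48
1 0.0875 175.3
2 0.1236 -49.44
```

Heater yaw is about 15.8° and holder yaw about -4.5°. The handle is at about (0.570, -0.2065). I'll move above the holder while turning the jaws to yaw 85.5°.

```bash
python3 -m handwheel '[[0,0.02,-0.045,0,4],[0,0.04,-0.09,0,8],[0,0.06,-0.135,0,12],[0,0.08,-0.18,0,15],[0,0.10,-0.225,0,18.7]]'
python3 -m handwheel '[[0,0.02,-0.045,0,0],[0,0.04,-0.09,0,0],[0,0.06,-0.135,0,0],[0,0.08,-0.18,0,0],[0,0.10,-0.225,0,0]]'
python3 -m handwheel '[[0,0.02,-0.045,0,0],[0,0.04,-0.09,0,0],[0,0.06,-0.135,0,0],[0,0.08,-0.18,0,0],[0,0.10,-0.225,0,0]]'
```

```text
time: 0.85
ee_pos: [0.3169, 0.2788, 0.2312]
tcp_rot: [180.0, -0.0, 85.7]
wrist_force: [1.3, -0.2, 0.7]
opening: 0.0852
time: 1.35
ee_pos: [0.4172, 0.0517, 0.2315]
tcp_rot: [179.9, -0.0, 85.7]
wrist_force: [0.5, 1.2, 0.8]
opening: 0.0855
time: 1.85
ee_pos: [0.5176, -0.1755, 0.2316]
tcp_rot: [179.9, -0.0, 85.6]
wrist_force: [1.0, 1.0, 0.5]
opening: 0.0853
```

```bash
python3 -m handwheel '[[0,0.03,-0.015,0,0],[0,0.0524,-0.031,0,0],[0,0.0524,-0.031,0,0],[0,0.0524,-0.031,0,0]]'
python3 - <<'E'
from h import *
c=cam("wrist","w1");o=get_obs();print(o["ee_pos"],o["tcp_rot"])
E
```

```text
time: 2.25
ee_pos: [0.5699, -0.2066, 0.2309]
tcp_rot: [180.0, -0.0, 85.6]
wrist_force: [-0.2, 0.3, 0.3]
opening: 0.0851
[ 0.56957834 -0.20618067  0.23148133] [ 1.79923513e+02 -3.36779987e-02  8.56498421e+01]
```

View pics/w1.png

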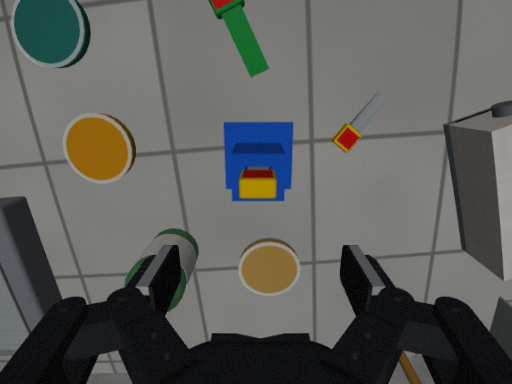

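Run:
```python
from h import *
c=cam("wrist");im=c["color"]
hsv=cv2.cvtColor(im,cv2.COLOR_BGR2HSV)
m=cv2.inRange(hsv,(20,150,120),(35,255,255))
n,l,st,ce=cv2.connectedComponentsWithStats(m)
for i in range(1,n):
    if st[i,4]>50: print(st[i],ce[i], onplane(c,[ce[i]],.122))
b=max((i for i in range(1,n)),key=lambda i:st[i,4] if 220<ce[i][0]<300 else 0)
q=cv2.boxPoints(cv2.minAreaRect(np.argwhere(l==b)[:,::-1].astype(np.float32)));print(q);print(onplane(c,q,.122))
mb=cv2.inRange(hsv,(105,150,60),(130,255,255));q=np.argwhere(mb)[:,::-1]
print(q.min(0),q.max(0))
crop(c,210,110,310,210,7,"w1c")
```

```text
[334 124  27  28 125] [345.48  136.368] [[ 0.52647482 -0.12581949  0.122     ]]
[239 178  37  20 716] [256.81145251 187.58519553] [[ 0.56847981 -0.20897917  0.122     ]]
[ 242  247   54   45 1174] [271.23679727 268.54429302] [[ 0.65830179 -0.2009713   0.122     ]]
[[242. 247.]
 [295. 247.]
 [295. 291.]
 [242. 291.]]
[[ 0.63049906 -0.22904442  0.122     ]
 [ 0.63466348 -0.17523581  0.122     ]
 [ 0.68879573 -0.17703215  0.122     ]
 [ 0.68430769 -0.23432422  0.122     ]]
[224 122] [292 200]
```

View pics/w1c.png

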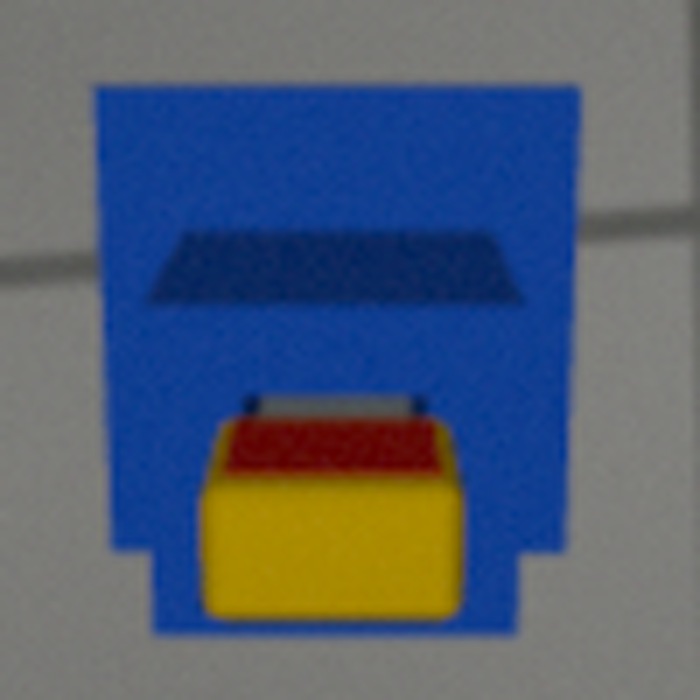

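The wrist view confirms the handle is square to the jaws (top centre at about 257,188). I'll descend and close gently.

```bash
python3 -m handwheel '[[0,0,-0.001,-0.04,0],[0,0,-0.001,-0.08,0],[0,0,-0.001,-0.115,0],[0,0,-0.001,-0.135,0],[0,0,-0.001,-0.143,0]]' 40
python3 -m handwheel '[[0.3,0,0,0,0],[0.5,0,0,0,0],[0.7,0,0,0,0],[0.8,0,0,0,0],[0.9,0,0,0,0]]' 40
python3 -m handwheel '[[1,0,0,0,0],[1,0,0,0,0],[1,0,0,0,0]]' 40
```

```text
time: 2.85
ee_pos: [0.5679, -0.2058, 0.0873]
tcp_rot: [-180.0, -0.1, 85.7]
wrist_force: [-0.3, 0.0, 0.1]
opening: 0.0855
time: 3.35
ee_pos: [0.5687, -0.2067, 0.0892]
tcp_rot: [179.9, 0.0, 85.7]
wrist_force: [-0.9, -3.5, 6.7]
opening: 0.0354
time: 3.65
ee_pos: [0.5688, -0.2067, 0.0892]
tcp_rot: [179.9, 0.0, 85.7]
wrist_force: [1.0, 0.4, 1.9]
opening: 0.0356
```

```bash
python3 -m handwheel '[[1,0,0,0.01,0],[1,0,0,0.03,0],[1,0,0,0.06,0],[1,0,0,0.1,0],[1,0,0,0.13,0]]' 60
python3 -m handwheel '[[1,0,0,0,0],[1,0,0,0,0]]' 60
python3 - <<'E'
from h import *
c=cam("wrist","w2");cam("top","t2");s=cam("scene");crop(s,140,110,240,210,6,"s2");o=get_obs();print(o["ee_pos"],o["wrist_force"],o["opening"])
E
```

```text
time: 4.15
ee_pos: [0.5688, -0.2065, 0.2221]
tcp_rot: [179.8, 0.0, 85.7]
wrist_force: [1.3, -0.4, -1.5]
opening: 0.0352
time: 4.35
ee_pos: [0.5691, -0.2065, 0.223]
tcp_rot: [179.7, 0.1, 85.7]
wrist_force: [-0.6, 0.7, -2.2]
opening: 0.0352
[ 0.5682417  -0.20625527  0.22046284] [-0.56639675  0.82178569 -1.6769382 ] 0.034776542330110474
```

View pics/w2.png

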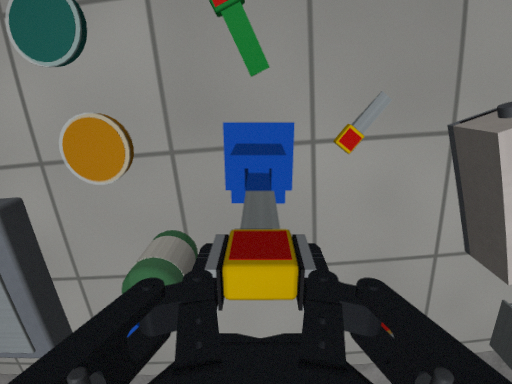

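View pics/s2.png

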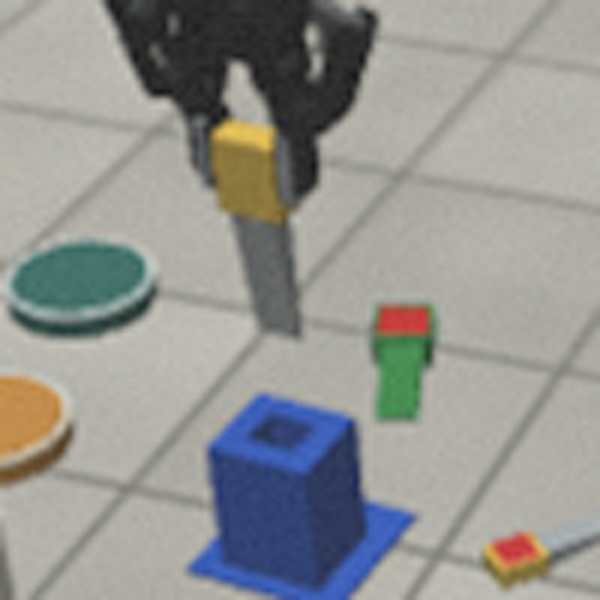

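Run:
```python
from h import *
c=cam("wrist");crop(c,210,170,310,310,5,"w2c");o=get_obs();print(o["ee_pos"],o["tcp_rot"],c["origin"],c["orientation"])
```

```text
[ 0.56823016 -0.20623922  0.22042002] [ 1.79916299e+02 -5.28483209e-03  8.56981412e+01] [ 0.48782172 -0.20027296  0.36450066] [ 1.61650283e+02 -2.57637034e-02  8.56979044e+01]
```

View pics/w2c.png

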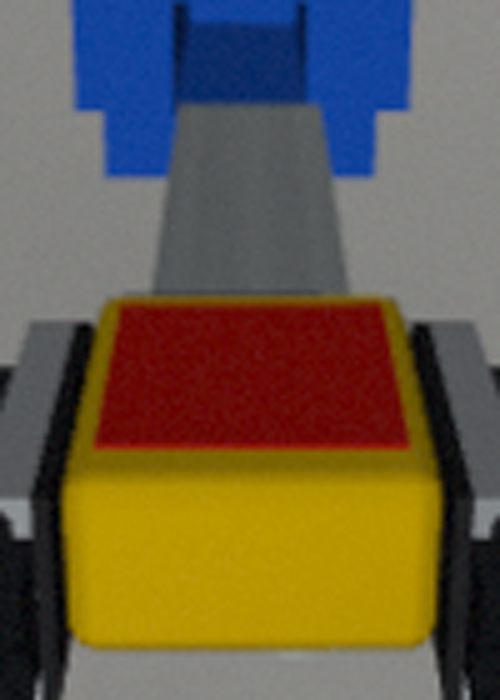

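```bash
cat > pnp.py <<'E'
from h import *
def pose(c,px5,x0,y0,k):
    obj=np.array([(0,12,-75),(0,-12,-75),(-2,18,0),(-2,-18,0),(-2,18,42),(-2,-18,42),(18,18,42),(18,-18,42)],float)/1000
    px=np.array([((a+.5)/k-.5+x0,(b+.5)/k-.5+y0) for a,b in px5],float)
    ok,rv,tv=cv2.solvePnP(obj,px,c["K"],np.array(c["dist_coeffs"]),flags=cv2.SOLVEPNP_SQPNP)
    ok,rv,tv=cv2.solvePnP(obj,px,c["K"],np.array(c["dist_coeffs"]),rv,tv,True,cv2.SOLVEPNP_ITERATIVE)
    pr=cv2.projectPoints(obj,rv,tv,c["K"],np.array(c["dist_coeffs"]))[0].reshape(-1,2)
    Rw=Rm(c)@cv2.Rodrigues(rv)[0];t=Rm(c)@tv.ravel()+c["origin"]
    return Rw,t,pr-px
E
python3 - <<'E'
from pnp import *
c=cam("wrist");o=get_obs()
Rw,t,e=pose(c,[(178,103),(323,103),(108,297),(402,297),(62,478),(441,478),(72,645),(434,645)],210,170,5)
print(R.from_matrix(Rw).as_euler('xyz',degrees=True),t,t+Rw@[.0015,0,-.075]);print(e.round(1))
T=R.from_euler('xyz',o["tcp_rot"],degrees=True).as_matrix()
print("in tool: origin",T.T@(t-o["ee_pos"]),"tip",T.T@(t+Rw@[.0015,0,-.075]-o["ee_pos"]))
E
```

```text
[-179.71892498  -50.30594565   -4.45814618] [ 0.58116617 -0.20711434  0.19945828] [ 0.52455807 -0.20306983  0.2485135 ]
[[-13.   -4.7]
 [ 13.1  -4.7]
 [  1.9  15.7]
 [ -2.9  15.7]
 [ 15.6  -1.1]
 [-14.9  -1. ]
 [ 12.5  -8.8]
 [-12.5  -8.7]]
in tool: origin [0.00015678 0.01288358 0.02115286] tip [-6.23427672e-05 -4.37863057e-02 -2.79971732e-02]
```

```bash
sed -i 's/(0,12,-75),(0,-12,-75),(-2,18,0),(-2,-18,0),(-2,18,42),(-2,-18,42),(18,18,42),(18,-18,42)/(0,-12,-75),(0,12,-75),(-2,-18,0),(-2,18,0),(-2,-18,42),(-2,18,42),(18,-18,42),(18,18,42)/' pnp.py
python3 - <<'E'
from pnp import *
c=cam("wrist");o=get_obs()
Rw,t,e=pose(c,[(178,103),(323,103),(108,297),(402,297),(62,478),(441,478),(72,645),(434,645)],210,170,5)
print(R.from_matrix(Rw).as_euler('xyz',degrees=True),t,t+Rw@[.0015,0,-.075]);print(e.round(1))
T=R.from_euler('xyz',o["tcp_rot"],degrees=True).as_matrix()
print("in tool: origin",T.T@(t-o["ee_pos"]),"tip",T.T@(t+Rw@[.0015,0,-.075]-o["ee_pos"]))
E
```

```text
[-0.02824989  0.62876581 -4.32075654] [ 0.56511258 -0.20597782  0.20615376] [ 0.56578474 -0.20606569  0.13114183]
[[ 1.   0.8]
 [-0.5  0.8]
 [-0.2 -2. ]
 [-0.9 -2. ]
 [ 0.7  0.4]
 [-0.1  0.4]
 [ 0.6  0.7]
 [-0.6  0.7]]
in tool: origin [ 0.00010276 -0.00328645  0.01471163] tip [ 7.52297137e-05 -2.76541064e-03  8.97248130e-02]
```

```bash
python3 -m handwheel '[[1,-0.001,0.015,0,2],[1,-0.003,0.045,0,5],[1,-0.004,0.085,0,9],[1,-0.006,0.125,0,13],[1,-0.008,0.165,0,17]]' 60
python3 -m handwheel '[[1,-0.002,0.04,0,2],[1,-0.003,0.08,0,3.3],[1,-0.005,0.12,0,3.3],[1,-0.007,0.16,0,3.3],[1,-0.0075,0.19,0,3.3]]' 60
python3 -m handwheel '[[1,0,0.01,0,0],[1,0,0.0115,0,0],[1,0,0.0115,0,0]]' 60
python3 - <<'E'
from h import *
c=cam("wrist","w3");crop(c,190,110,350,250,5,"w3c");o=get_obs();print(o["ee_pos"],o["tcp_rot"],o["wrist_force"])
E
```

```text
time: 5.15
ee_pos: [0.5596, -0.0392, 0.2205]
tcp_rot: [179.9, -0.0, 102.9]
wrist_force: [0.5, 0.3, -1.4]
opening: 0.0354
time: 5.65
ee_pos: [0.551, 0.1536, 0.2203]
tcp_rot: [179.9, -0.0, 106.4]
wrist_force: [0.3, -0.4, 0.0]
opening: 0.0348
time: 5.95
ee_pos: [0.5508, 0.1649, 0.2201]
tcp_rot: [180.0, -0.0, 106.4]
wrist_force: [-0.0, 0.2, -0.7]
opening: 0.035
[0.55096556 0.16435443 0.22020242] [ 1.79943878e+02 -2.20237347e-02  1.06374984e+02] [-0.55196915 -0.66725115 -1.0554431 ]
```

View pics/w3.png

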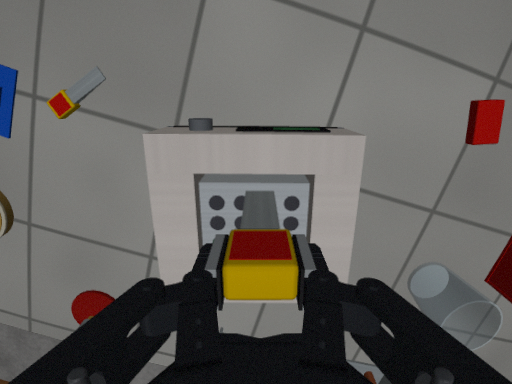

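View pics/w3c.png

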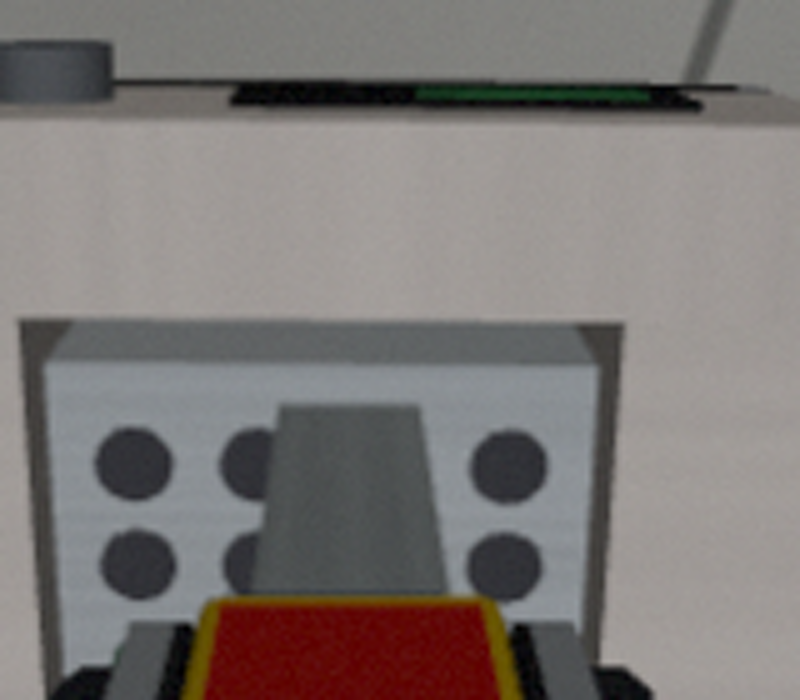

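Run:
```python
from h import *
c=cam("wrist");o=get_obs();print(o["ee_pos"])
f=lambda L,k,x,y:[((a+.5)/k-.5+x,(b+.5)/k-.5+y) for a,b in L]
W=onplane(c,f([(20,319),(625,323.5)],5,190,110),.085)
B=onplane(c,f([(46,363),(598,366)],5,190,110),.081)
g=W[0]-W[1];print("wall",W,np.linalg.norm(g),np.degrees(np.arctan2(-g[0],g[1])) if 0 else np.degrees(np.arctan2(g[1],g[0])))
b=B[0]-B[1];print("block",B,np.linalg.norm(b),np.degrees(np.arctan2(b[1],b[0])))
yaw=np.radians(15.8);X=np.array([np.cos(yaw),np.sin(yaw),0]);Y=np.array([-X[1],X[0],0]);G=W.mean(0)
print("G",G,"gap",(B-G)@X)
for zt in(.136,.1305,.133):
    T=onplane(c,f([(280,406),(420,406)],5,190,110),zt);d=T-G
    print(zt,np.linalg.norm(T[0]-T[1]),"flat x",d@X,"y",d@Y, T.mean(0)-o["ee_pos"])
```

```text
[0.55107852 0.16406903 0.22030051]
wall [[0.56235109 0.09676779 0.085     ]
 [0.52828369 0.21623877 0.085     ]] 0.12423325832397424 -74.08438686571401
block [[0.5714313  0.10342636 0.081     ]
 [0.53937395 0.21497513 0.081     ]] 0.11606378969406206 -73.96618856989494
G [0.54531739 0.15650328 0.085     ] gap [0.01067547 0.01020184]
0.136 0.02390307715069706 flat x [0.00170332 0.00146896] y [-0.00627162  0.01763031] [-0.00578129 -0.00166911 -0.08430051]
0.1305 0.02447888925109082 flat x [0.00350382 0.00326382] y [-0.00654495  0.01793276] [-0.0040555  -0.00116562 -0.08980051]
0.133 0.024217156478184558 flat x [0.00268541 0.00244797] y [-0.00642071  0.01779528] [-0.00483995 -0.00139448 -0.08730051]
```

Gap measured at about 10.4 mm (the wall and block lengths come out at their true 124 and 116 mm, so the view is trustworthy). The flat face is about 2 mm inside the wall edge. I'll descend to just above the gap with a -0.4° turn.

```bash
python3 -m handwheel '[[1,0,0,-0.01,-0.4],[1,0,0,-0.025,-0.4],[1,0,0,-0.038,-0.4],[1,0,0,-0.042,-0.4],[1,0,0,-0.042,-0.4]]' 60
python3 - <<'E'
from h import *
c=cam("wrist","w4");crop(c,190,150,350,290,5,"w4c");o=get_obs();print(o["ee_pos"],o["tcp_rot"],o["wrist_force"])
E
```

```text
time: 6.55
ee_pos: [0.5507, 0.1636, 0.1774]
tcp_rot: [-180.0, -0.0, 105.9]
wrist_force: [0.1, 0.6, -1.1]
opening: 0.0352
[0.55100093 0.16377942 0.17822304] [ 1.79951891e+02 -2.42632557e-02  1.05909532e+02] [-0.36734031 -0.36492226 -0.85508741]
```

View pics/w4c.png

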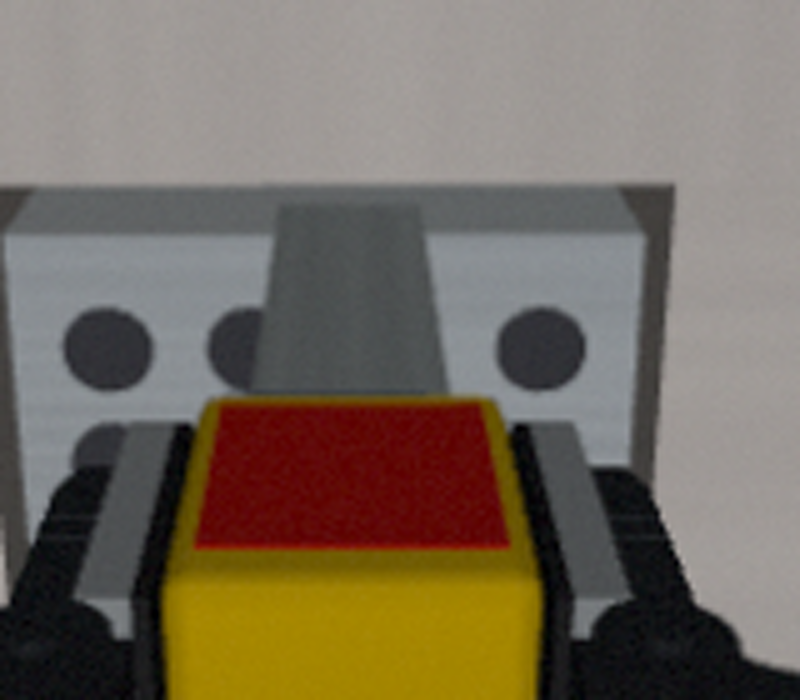

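Run:
```python
from h import *
c=cam("wrist");o=get_obs();print(o["ee_pos"])
f=lambda L,k,x,y:[((a+.5)/k-.5+x,(b+.5)/k-.5+y) for a,b in L]
W=onplane(c,f([(0,185),(675,185)],5,190,150),.085)
B=onplane(c,f([(5,233),(645,234)],5,190,150),.081)
yaw=np.radians(15.9);X=np.array([np.cos(yaw),np.sin(yaw),0]);Y=np.array([-X[1],X[0],0]);G=W.mean(0)
print("gap",(B-G)@X,np.linalg.norm(B[1]-B[0]))
for zt in(.09,.093,.095):
    T=onplane(c,f([(279,205),(419,205)],5,190,150),zt);d=T-G
    print(zt,np.linalg.norm(T[0]-T[1]),"flat x",d@X)
```

```text
[0.55119802 0.16392085 0.17870691]
gap [0.0103927  0.01058584] 0.11656994354335999
0.09 0.02431502915490213 flat x [0.00210034 0.0021009 ]
0.093 0.02400104345017398 flat x [0.00112275 0.00112331]
0.095 0.023791719647021876 flat x [0.00047103 0.00047158]
```

Flat face is about 1.1 mm from the wall and the gap about 10.5 mm. I'll nudge it a little further in and descend.

```bash
python3 -m handwheel '[[1,0.0008,0.0002,-0.004,0],[1,0.0008,0.0002,-0.009,0],[1,0.0008,0.0002,-0.014,0],[1,0.0008,0.0002,-0.019,0],[1,0.0008,0.0002,-0.022,0]]' 60
python3 -m handwheel '[[1,0,0,-0.004,0],[1,0,0,-0.008,0],[1,0,0,-0.01,0],[1,0,0,-0.01,0]]' 60
python3 - <<'E'
from h import *
c=cam("wrist");crop(c,190,150,350,290,5,"w5c");o=get_obs();print(o["ee_pos"],o["tcp_rot"],o["wrist_force"])
E
```

```text
time: 7.15
ee_pos: [0.5518, 0.1641, 0.1559]
tcp_rot: [180.0, -0.0, 105.9]
wrist_force: [-0.1, 0.2, -0.7]
opening: 0.0353
time: 7.55
ee_pos: [0.5516, 0.1641, 0.1456]
tcp_rot: [180.0, -0.0, 105.9]
wrist_force: [0.2, 0.8, -1.2]
opening: 0.0353
[0.55173053 0.16409893 0.14586837] [ 1.79958005e+02 -2.29989090e-02  1.05925807e+02] [-0.44041956 -0.18371636 -1.93925946]
```

View pics/w5c.png

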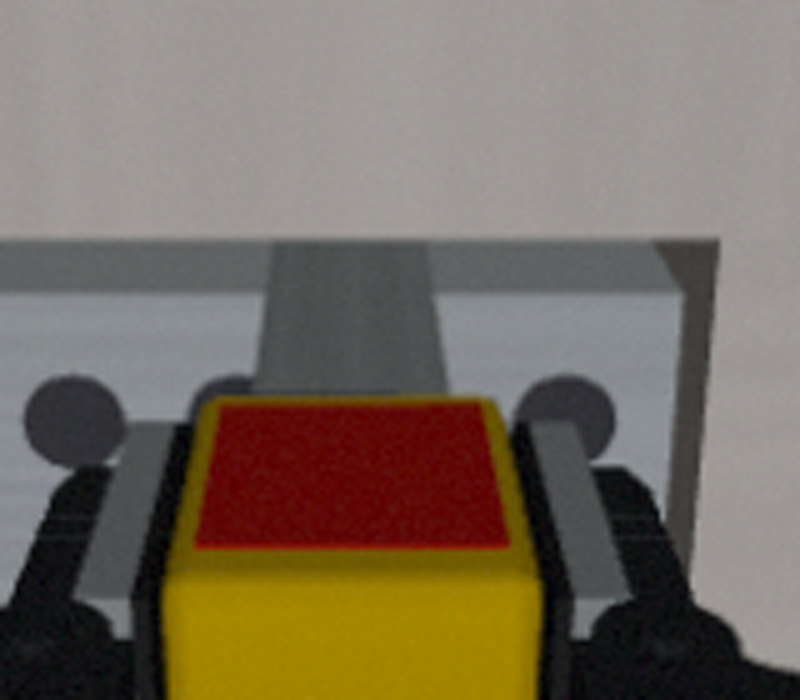

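```bash
python3 -m handwheel '[[1,-0.0005,-0.0001,0,0],[1,-0.001,-0.0003,0,0],[1,-0.001,-0.0003,0,0]]' 60
python3 -m handwheel '[[1,-0.0003,-0.0001,-0.003,0],[1,-0.0003,-0.0001,-0.006,0],[1,-0.0003,-0.0001,-0.008,0],[1,-0.0003,-0.0001,-0.008,0]]' 60
python3 - <<'E'
from h import *
for i in range(4):
    c=cam("wrist");o=get_obs();print(o["ee_pos"],o["wrist_force"],o["torque"])
E
```

```text
time: 7.9
ee_pos: [0.5507, 0.1638, 0.146]
tcp_rot: [179.9, -0.0, 105.9]
wrist_force: [0.2, -0.8, -1.2]
opening: 0.0351
time: 8.3
ee_pos: [0.5502, 0.1637, 0.1375]
tcp_rot: [180.0, -0.0, 105.9]
wrist_force: [0.3, -0.2, -0.5]
opening: 0.0353
[0.5503307  0.16366349 0.13779   ] [ 0.94337241  1.24080452 -0.92209959] [-0.04424749 -0.00279241  0.04736391]
[0.55038496 0.16366214 0.13797552] [ 0.44387851 -0.18811373 -0.90290883] [-0.00376672 -0.08373679 -0.0110419 ]
[0.55045486 0.16368404 0.13808072] [-0.33553103  0.5582087  -0.70811638] [ 0.04548627  0.01306894 -0.00361953]
[0.55048545 0.16371857 0.13813833] [-0.13143351  0.20779562  0.02869009] [0.03819445 0.01573908 0.01464112]
```

```bash
python3 -m handwheel '[[1,0,0,-0.001,0],[1,0,0,-0.003,0],[1,0,0,-0.005,0],[1,0,0,-0.005,0]]' 60
python3 -m handwheel '[[1,0,0,-0.001,0],[1,0,0,-0.002,0],[1,0,0,-0.003,0],[1,0,0,-0.003,0]]' 60
python3 - <<'E'
from h import *
for i in range(3):
    c=cam("wrist");o=get_obs();print(o["ee_pos"],o["wrist_force"])
crop(c,190,150,350,290,5,"w6c")
E
```

```text
time: 8.9
ee_pos: [0.5503, 0.1637, 0.1327]
tcp_rot: [180.0, -0.0, 105.9]
wrist_force: [0.6, -0.3, -1.0]
opening: 0.0348
time: 9.3
ee_pos: [0.5503, 0.1637, 0.1295]
tcp_rot: [180.0, -0.0, 105.9]
wrist_force: [-1.2, -0.2, -0.8]
opening: 0.0358
[0.55027263 0.16364939 0.12963099] [-0.64492233  0.45510931 -0.96146404]
[0.55032469 0.16365522 0.12970022] [-0.22675252  0.21890416 -1.57856868]
[0.5503353  0.16365544 0.12974387] [-0.29157305 -0.17022685 -0.33379564]
```

View pics/w6c.png

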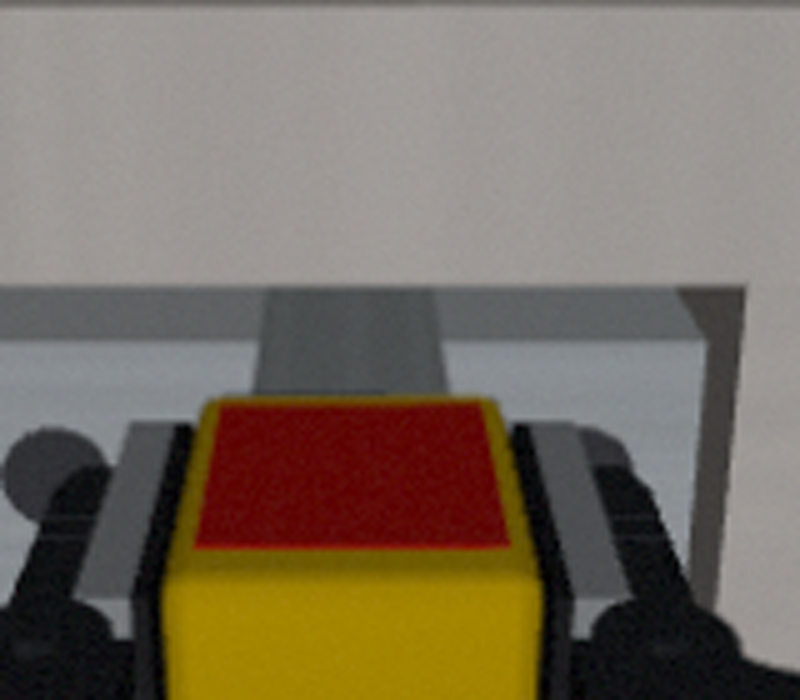

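```bash
python3 -m handwheel '[[1,0,0,-0.0007,0],[1,0,0,-0.0013,0],[1,0,0,-0.002,0],[1,0,0,-0.002,0]]' 60
python3 -m handwheel '[[1,0,0,-0.0007,0],[1,0,0,-0.0013,0],[1,0,0,-0.002,0],[1,0,0,-0.002,0]]' 60
```

```text
time: 9.85
ee_pos: [0.5503, 0.1636, 0.1276]
tcp_rot: [180.0, -0.0, 105.9]
wrist_force: [-0.4, -0.5, -0.8]
opening: 0.035
time: 10.25
ee_pos: [0.5502, 0.1636, 0.1255]
tcp_rot: [180.0, -0.0, 105.9]
wrist_force: [-0.3, 0.1, -1.5]
opening: 0.0355
```

```bash
python3 -m handwheel '[[1,0,0,-0.0005,0],[1,0,0,-0.001,0],[1,0,0,-0.0015,0],[1,0,0,-0.0015,0]]' 60
python3 -m handwheel '[[1,0,0,-0.0005,0],[1,0,0,-0.001,0],[1,0,0,-0.001,0]]' 60
```

```text
time: 10.65
ee_pos: [0.5502, 0.1636, 0.1239]
tcp_rot: [180.0, -0.0, 105.9]
wrist_force: [-0.0, 0.2, -0.1]
opening: 0.0352
time: 10.95
ee_pos: [0.5502, 0.1636, 0.1228]
tcp_rot: [180.0, -0.0, 105.9]
wrist_force: [-0.7, 0.1, -1.2]
opening: 0.0353
```

```bash
python3 -m handwheel '[[1,-0.0003,-0.0001,0,0],[1,-0.0003,-0.0001,0,0]]' 60
python3 -m handwheel '[[1,-0.0003,-0.0001,0,0],[1,-0.0003,-0.0001,0,0]]' 60
python3 -m handwheel '[[1,0,0,-0.0005,0],[1,0,0,-0.001,0],[1,0,0,-0.001,0]]' 60
python3 -m handwheel '[[1,0,0,-0.0005,0],[1,0,0,-0.001,0],[1,0,0,-0.001,0]]' 60
```

```text
time: 11.15
ee_pos: [0.5498, 0.1635, 0.1228]
tcp_rot: [-180.0, -0.0, 105.9]
wrist_force: [-0.0, -0.3, -1.5]
opening: 0.0354
time: 11.35
ee_pos: [0.5496, 0.1634, 0.1228]
tcp_rot: [180.0, -0.0, 105.9]
wrist_force: [-0.3, 1.0, -2.3]
opening: 0.0353
time: 11.65
ee_pos: [0.5496, 0.1634, 0.1218]
tcp_rot: [180.0, -0.0, 105.9]
wrist_force: [0.4, 0.2, -2.0]
opening: 0.0352
time: 11.95
ee_pos: [0.5496, 0.1634, 0.1207]
tcp_rot: [180.0, -0.0, 105.9]
wrist_force: [0.7, 0.7, -1.2]
opening: 0.035
```

```bash
python3 -m handwheel '[[1,0,0,-0.0005,0],[1,0,0,-0.001,0],[1,0,0,-0.001,0]]' 60
python3 -m handwheel '[[1,0,0,-0.0005,0],[1,0,0,-0.001,0],[1,0,0,-0.001,0]]' 60
```

```text
time: 12.25
ee_pos: [0.5496, 0.1634, 0.1196]
tcp_rot: [180.0, -0.0, 105.9]
wrist_force: [-0.1, 0.4, -1.0]
opening: 0.0354
time: 12.55
ee_pos: [0.5496, 0.1634, 0.1186]
tcp_rot: [180.0, -0.0, 105.9]
wrist_force: [-0.8, 0.1, 0.2]
opening: 0.0355
```

```bash
python3 -m handwheel '[[1,0,0,-0.0005,0],[1,0,0,-0.001,0],[1,0,0,-0.001,0]]' 60
python3 -m handwheel '[[1,0,0,-0.0005,0],[1,0,0,-0.001,0],[1,0,0,-0.001,0]]' 60
python3 - <<'E'
from h import *
for i in range(3):
    c=cam("wrist");o=get_obs();print(o["ee_pos"],o["wrist_force"])
crop(c,190,170,350,310,5,"w7c")
E
```

```text
time: 12.85
ee_pos: [0.5496, 0.1634, 0.1179]
tcp_rot: [180.0, -0.0, 105.9]
wrist_force: [-0.8, -0.8, 4.0]
opening: 0.0352
time: 13.15
ee_pos: [0.5496, 0.1634, 0.1174]
tcp_rot: [180.0, -0.0, 105.9]
wrist_force: [-2.9, -0.4, 4.7]
opening: 0.0346
[0.54959609 0.16342472 0.11738529] [-2.64281378 -0.75004276  5.688974  ]
[0.54959948 0.16340621 0.11736818] [-2.51845244 -0.1673394   5.93013378]
[0.54960956 0.16342869 0.11737966] [-2.13566338 -1.43020126  6.2316336 ]
```

View pics/w7c.png

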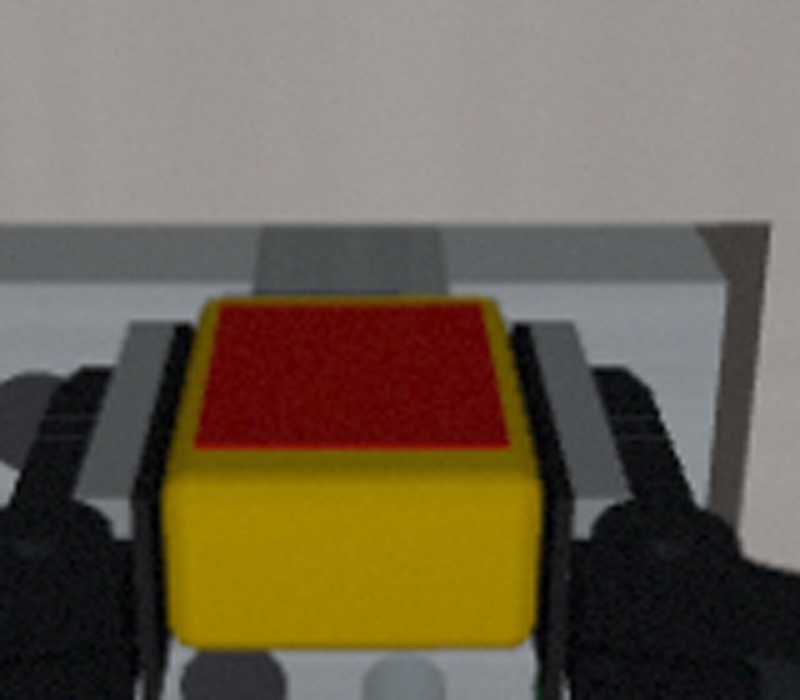

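Contact: about 6.5 N upward and 2.6 N along -x, so the block is pushing the blade toward the wall. I'll ease the tool toward the wall while keeping the press.

```bash
python3 -m handwheel '[[1,-0.0002,-0.0001,-0.0008,0],[1,-0.0004,-0.0001,-0.0008,0],[1,-0.0004,-0.0001,-0.0008,0]]' 60
python3 - <<'E'
from h import *
for i in range(3):
    c=cam("wrist");o=get_obs();print(o["ee_pos"],o["wrist_force"],o["torque"])
E
```

```text
time: 13.6
ee_pos: [0.5495, 0.1634, 0.1172]
tcp_rot: [179.9, -0.0, 105.9]
wrist_force: [-0.2, -0.5, 5.4]
opening: 0.0353
[0.549525   0.16340021 0.11719262] [-1.2907602  -0.40439598  6.08498178] [-0.07772488  0.15883559  0.0374277 ]
[0.54953651 0.16337215 0.11717659] [-0.5187451  -0.43190045  6.4049265 ] [-0.11354997  0.23000122 -0.02918091]
[0.54951906 0.16339522 0.11716023] [-1.2488014  -0.37259388  5.68803241] [-0.01860676  0.14007988  0.0389765 ]
```

```bash
python3 -m handwheel '[[1,-0.0001,0,-0.001,0],[1,-0.0001,0,-0.0013,0],[1,-0.0001,0,-0.0013,0]]' 60
python3 - <<'E'
from h import *
for i in range(3):
    c=cam("wrist");o=get_obs();print(o["ee_pos"],o["wrist_force"],o["torque"])
E
```

```text
time: 14.05
ee_pos: [0.5495, 0.1634, 0.1168]
tcp_rot: [179.8, -0.0, 105.9]
wrist_force: [-3.1, -0.0, 8.1]
opening: 0.0354
[0.54952022 0.16340469 0.11676119] [-3.13641523 -0.96802468  8.04491759] [-0.20906295  0.55622377  0.02064188]
[0.54952002 0.16343352 0.11673312] [-3.15797777 -1.46809575  9.64996051] [-0.20293881  0.64104634  0.02777362]
[0.5495143  0.16341725 0.11675489] [-3.34517317 -1.14432287  7.93935908] [-0.16047681  0.57535357  0.01457933]
```

```bash
python3 -m handwheel '[[1,-0.0003,-0.0001,-0.0012,0],[1,-0.0005,-0.0001,-0.0014,0],[1,-0.0005,-0.0001,-0.0014,0]]' 60
python3 - <<'E'
from h import *
for i in range(3):
    c=cam("wrist");o=get_obs();print(o["ee_pos"],o["wrist_force"],o["torque"])
E
```

```text
time: 14.5
ee_pos: [0.5495, 0.1634, 0.1167]
tcp_rot: [179.7, -0.0, 105.9]
wrist_force: [-2.3, -0.8, 10.4]
opening: 0.0352
[0.54949131 0.16341205 0.11663731] [-1.78678805 -1.60420738 10.16893483] [-0.19084049  0.48241029  0.05724031]
[0.54951478 0.16340698 0.11666315] [-1.80300859 -0.25086734  9.86388928] [-0.220681    0.44295153  0.03616162]
[0.54949441 0.16342998 0.11665219] [-3.39043095 -1.00057793 10.532681  ] [-0.16475535  0.46203421  0.04198   ]
```

```bash
python3 -m handwheel '[[1,-0.0006,-0.0002,-0.0015,0],[1,-0.0008,-0.0002,-0.0017,0],[1,-0.0008,-0.0002,-0.0017,0]]' 60
python3 - <<'E'
from h import *
for i in range(4):
    c=cam("wrist");o=get_obs();print(o["ee_pos"],o["wrist_force"],o["torque"])
crop(c,190,170,350,310,5,"w8c")
E
```

```text
time: 14.95
ee_pos: [0.5494, 0.1634, 0.1165]
tcp_rot: [179.6, -0.0, 105.9]
wrist_force: [-1.9, -1.2, 12.0]
opening: 0.0355
[0.54936204 0.16340106 0.11651216] [-1.37567112 -0.57008869 11.51785329] [-0.16816057  0.35234478 -0.03569484]
[0.54938369 0.16337263 0.11649506] [-2.28184088 -0.1213017  11.91938879] [-0.17002572  0.38225215 -0.00174229]
[0.54937316 0.16338281 0.11651945] [-1.4550086  -0.74457893 11.5834451 ] [-0.15600509  0.38093063 -0.0086924 ]
[0.5493732  0.16336336 0.11651176] [-1.1326759  -0.64513308 12.4553938 ] [-0.20300371  0.39961472  0.00697195]
```

View pics/w8c.png

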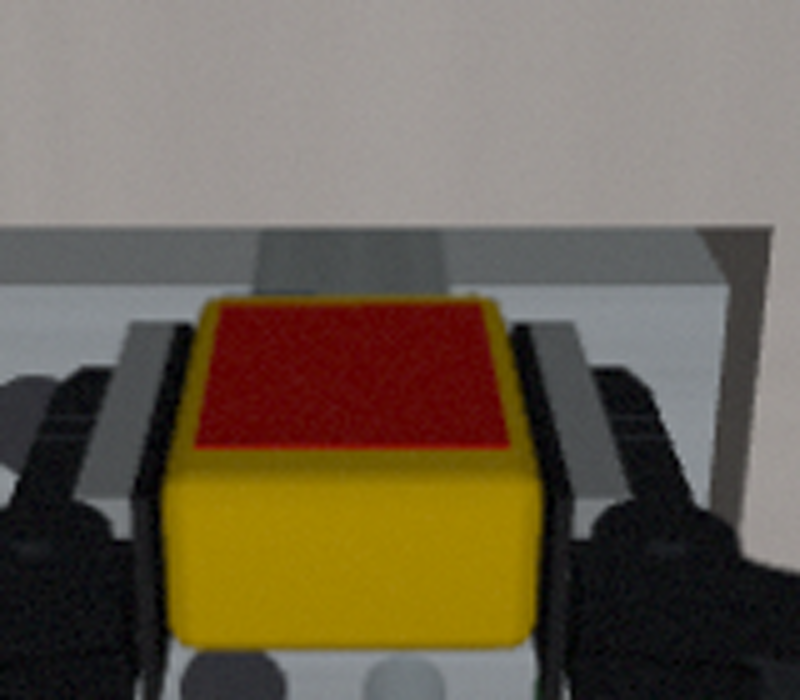

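Push is about 12.9 N (a 12 N reading plus the blade's weight), with little side force. One last slight ease, then release.

```bash
python3 -m handwheel '[[1,-0.0008,-0.0002,-0.0016,0],[1,-0.0009,-0.0003,-0.0018,0],[1,-0.0009,-0.0003,-0.0018,0]]' 60
python3 - <<'E'
from h import *
for i in range(4):
    c=cam("wrist");o=get_obs();print(o["ee_pos"],o["wrist_force"],o["torque"])
E
```

```text
time: 15.45
ee_pos: [0.5492, 0.1634, 0.1164]
tcp_rot: [179.4, -0.0, 105.9]
wrist_force: [-2.3, -0.4, 12.4]
opening: 0.0357
[0.54924726 0.16333697 0.1164328 ] [-2.03746032  0.60152439 11.87616586] [-0.08953628  0.39127281  0.02527046]
[0.5492581  0.16335076 0.1164377 ] [-1.08977275  0.13240739 12.42313139] [-0.06142794  0.36421311  0.05554319]
[0.54926138 0.16334764 0.11642042] [-1.52345468 -0.7201109  12.31064729] [-0.08540336  0.37739492 -0.07183178]
[0.54926159 0.1633423  0.11644097] [-1.50341126  0.07785069 11.61328005] [-0.09252949  0.35159525  0.0648905 ]
```

```bash
python3 -m handwheel '[[0.5,0,0,0,0],[0.4,0,0,0,0],[0.3,0,0,0,0],[0.2,0,0,0,0],[0.1,0,0,0,0]]' 40
python3 -m handwheel '[[0,0,0,0,0],[0,0,0,0,0]]'
python3 - <<'E'
from h import *
c=cam("wrist","w9");s=cam("scene");crop(s,235,110,365,230,6,"s9");o=get_obs();print(o["ee_pos"],o["tcp_rot"],o["wrist_force"])
E
```

```text
time: 16.15
ee_pos: [0.5492, 0.1633, 0.1161]
tcp_rot: [179.4, -0.0, 105.9]
wrist_force: [-0.2, 0.5, -0.1]
opening: 0.0766
time: 16.35
ee_pos: [0.5491, 0.1633, 0.116]
tcp_rot: [179.4, -0.0, 105.9]
wrist_force: [-0.2, -0.5, -0.3]
opening: 0.0854
[0.54915513 0.1632959  0.11608827] [ 1.79423002e+02 -1.76482667e-02  1.05924612e+02] [ 0.07492039 -0.55163875  0.15254426]
```

View pics/w9.png

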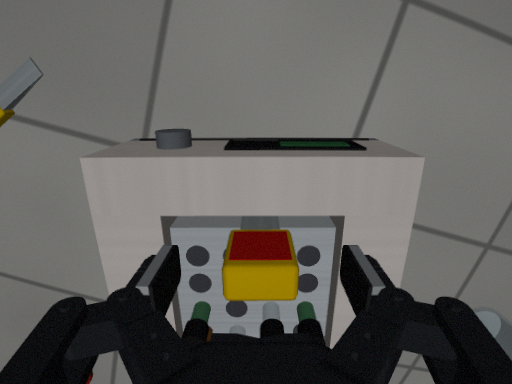

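View pics/s9.png

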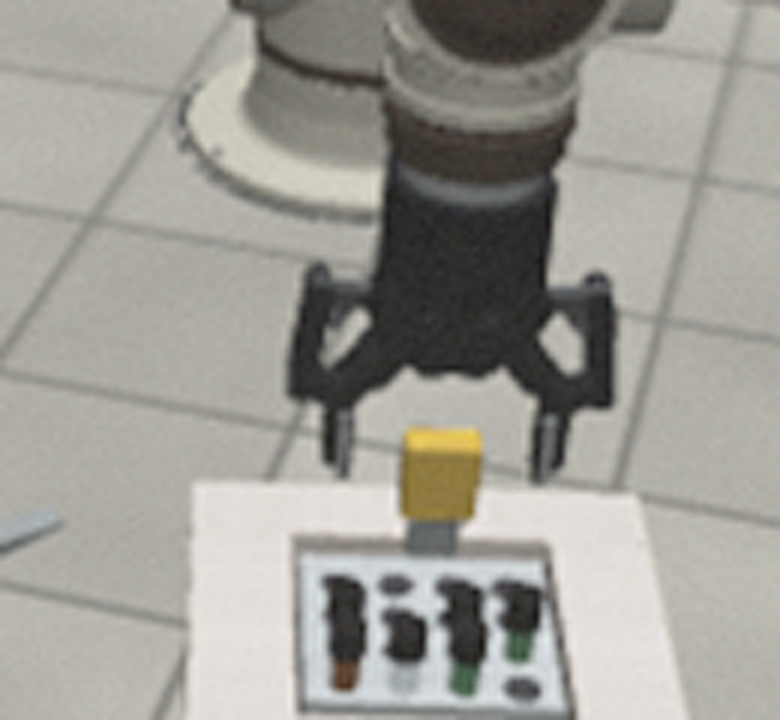

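Released, and the blade stands on its own. I'll retreat straight up and check its pose.

```bash
python3 -m handwheel '[[0,0,0,0.01,0],[0,0,0,0.03,0],[0,0,0,0.06,0],[0,0,0,0.09,0],[0,0,0,0.1,0]]'
python3 - <<'E'
from h import *
c=cam("wrist","w10");crop(c,190,130,330,250,5,"w10c");s=cam("scene");crop(s,235,110,365,230,6,"s10");cam("top","t10")
E
```

```text
time: 16.95
ee_pos: [0.55, 0.1636, 0.2202]
tcp_rot: [179.1, -0.0, 105.9]
wrist_force: [-0.1, 0.2, 0.3]
opening: 0.0857
```

View pics/w10c.png

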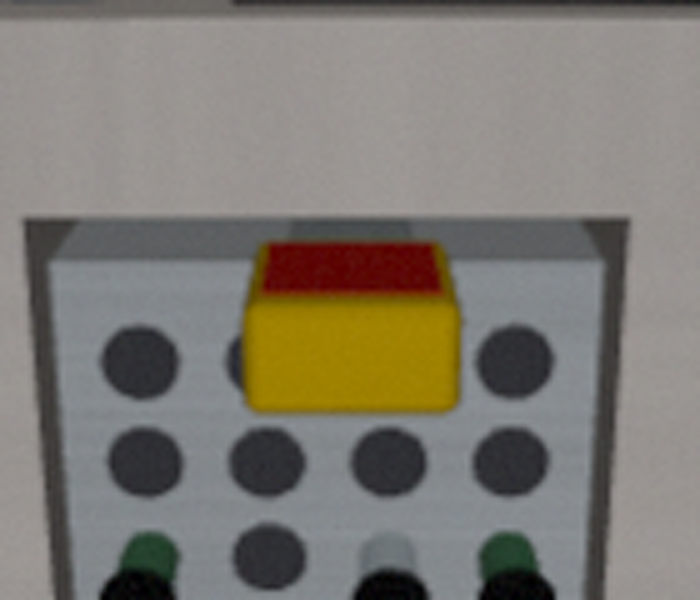

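View pics/s10.png

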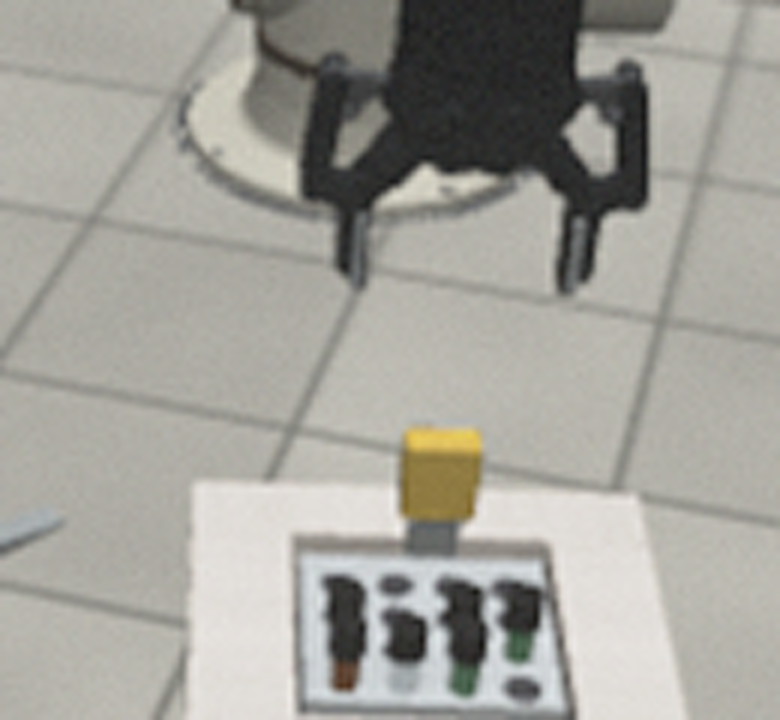

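View pics/t10.png

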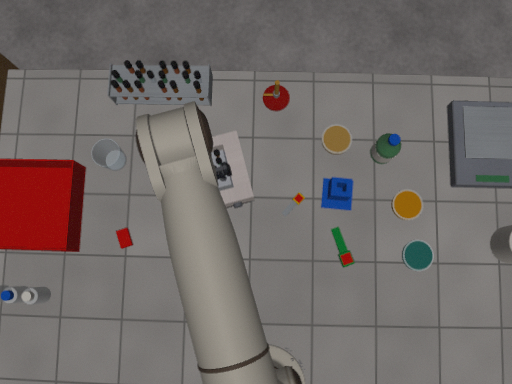

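Run:
```python
from h import *
c=cam("wrist")
f=lambda L,k,x,y:[((a+.5)/k-.5+x,(b+.5)/k-.5+y) for a,b in L]
F=lambda L,z:onplane(c,f(L,5,190,130),z)
W=F([(25,218),(630,218)],.085);B=F([(50,261),(605,261)],.081)
a=np.radians(15.9);X=np.array([np.cos(a),np.sin(a),0]);G=W.mean(0)
print("gap",(B-G)@X)
for u in(.1055,.1075):
  t=F([(246,303),(460,303)],u+.042);b=F([(258,241),(446,241)],u);k=F([(250,412),(456,412)],u+.042)
  for n,p in(("top front",t),("bot front",b),("top back",k)): print(u,n,(p-G)@X*1000,np.linalg.norm(p[1]-p[0]))
```

```text
gap [0.01030727 0.01028804]
0.1055 top front [-2.8324605  -2.83993581] 0.03403753014909708
0.1055 bot front [-1.01475304 -1.02363769] 0.035294114091074524
0.1055 top back [15.95491423 15.94976016] 0.033665007883952165
0.1075 top front [-3.50365257 -3.51105739] 0.03371657684308858
0.1075 bot front [-1.58931232 -1.59812704] 0.03501631999314179
0.1075 top back [15.10656859 15.10146312] 0.033347567237412126
```

```bash
python3 -m handwheel '[[0,0,0,0.02,0],[0,0,0,0.02,0],[0,0,0,0.02,0]]'; python3 -c "
from workcell import job_done;print(job_done())"
```

```text
time: 17.45
ee_pos: [0.549, 0.1632, 0.234]
tcp_rot: [179.5, -0.0, 105.9]
wrist_force: [-0.3, -0.4, 0.2]
opening: 0.0855
the job is handed in; nothing more can be done
None
```

I took the yellow-handled blade out of its holder and turned it about 20° to line up with the heater. I eased it down into the gap, red side to the front wall, holding it until it was pinched. At the end the downward push was about 13 N and the sideways force about 1.5 N. I then let go, moved the gripper straight up clear, and handed the job in at about 17.5 s.

**Last checks:**
- **Blade:** it stands by itself with its tip about 52 mm below the wall's edge, estimated from the tool height. Its flat face is within about 1 mm of the wall and parallel to it.
- **Tilt:** my estimate is at most 0.045 rad. It comes from the handle's rounded edges, so it is rough, but it is well under the 0.12 rad limit.
- **Gap:** it measured about 10.4 mm. From that I expected contact 4–5 mm sooner than I felt it, which is within the camera's accuracy.
- **Bystanders:** the dishes, bottle, matchbox and beaker look unmoved in the last top picture.
- **Not checked:** I could not measure the pinch force on the heater directly, either during the push or after letting go. I only have the wrist force and the pictures to go by.

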